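# Gauge a spindle tenon in a sprung hole gauge

### The arm

A 7-joint arm with a two-finger parallel gripper is mounted at the origin on the work surface; the furniture and walls round the work are solid. World frame = base frame: x ahead of the robot, y to its left, z up, the work surface at z = 0. Lengths are in m, angles in rad, forces in N, time in s.
With the tool pointing down it reaches from about 0.4 to 0.875 m from the base axis. Payload 19.3 kg.
Tool frame: the origin (TCP) lies midway between the tips of the shut fingers; the grasp point (between the pads) lies bot.pinch_z behind it (bot.pinch_z is the distance from the TCP to the grasp point, in m); z points along the fingers, y is the line along which they close (so a half turn about z gives the same grasp; the last joint's range is limited). The gripper opens to 85 mm and grips with 20 to 120 N. Pads are 22 mm wide; open, the fingers measure 114 mm over their backs; the gripper's body (76 mm by 85 mm) begins 54 mm behind the grasp point. The pads swing forward as they close: fully open they stand 13 mm farther back than shut.
Start: joints at [-1.2, 0.521, -0.036, 1.599, 0.021, 1.021, -0.113], TCP at [0.267, 0.565, 0.231] pointing down, gripper open.
Joint ranges: [-2.91, 2.91], [-0.3, 2.13], [-1.5, 1.42], [0.17, 2.43], [-1.26, 4.41], [0.16, 1.93], [-2.52, 2.52]. Speed limits (rad/s): [1.89, 1.89, 2.39, 2.39, 3.01, 3.01, 3.01].

### API

Orientations are given as [roll, pitch, yaw] about the fixed x, y, z axes, in that order (R = Rz(yaw) Ry(pitch) Rx(roll)).
In Python, from workcell import readout, grab_frame, camera_info, workorder, bot gives the robot as it stands. The module is installed in compiled form; this text tells all that it offers.
- The arm moves only by the tool drive_tool, never from a script. Its argument "targets" is a list of rows, each an object of numbers: "dx", "dy", "dz": the shift along the tool's x, y, z as a fraction of full scale; "yaw": the turn about the tool's z as a fraction of full scale; "fingers": the closure, from 0 (fully open) to 1 (shut). In form: [{"dx": .., "dy": .., "dz": .., "yaw": .., "fingers": ..}, ...]. A call has 1 to 20 rows; each row shifts and turns the commanded pose from where the row before left it, along the tool's axes as they then stand; what a row does not reach is not made up. Full scale, the value 1, is 0.1 m for a shift and 90 degrees for a turn. A row lasts 1/10 s, in which the tool goes at most 50 mm and 8.59 degrees, less where a joint would pass 70% of its speed; a pose out of reach is approached as far as the arm can. A call with a number of a shift or a turn outside -1 to 1 is refused whole. A call with a gripper value outside its range is refused whole. The fingers move at their own pace and stop on an object; "squeeze" is the grip in N (left out, the last holds). Time passes only in rows, so rows that do not move let the fingers close. It gives the time, the measured TCP pose, the force, the opening and the grip force at its end, in the units of the state.
- readout.observe(): the state, without advancing time (a new reading comes with each control period).
- grab_frame(name): name is "side" or "top" or "wrist"; returns the picture (384x512x3 uint8, blue, green, red); there is no depth.
- camera_info(name): a dict with "fx", "fy", "cx", "cy" (pixels), "T" (4x4, takes a point from camera to world coordinates); the wrist camera has in their place "hand_eye" (4x4, takes a point from camera to tool coordinates, whose origin is the TCP and whose axes are the flange's). Camera axes: x right, y up, looking along -z (the intrinsics and any distortion apply to the point x, -y, -z); pixel columns grow to the right and rows downward; lengths in m; the calibration is good to about 2 mm. A picture is of the moment at which its call begins: read the wrist's pose just before it. camera_info takes no time and is no camera call.
- workorder.job_done(): hands the job in; it is judged then, once.
The state is a dict: "clock": time; "qpos": joint angles; "qd": joint speeds; "joint_efforts": joint torques, N m; "position": TCP position; "tool_rot": TCP orientation; "force": force on the tool from outside, world axes, zero at the start; "moment": the same for the moment, N m; "grip_width": finger opening in m; "finger_force": force on a finger pad.
Only numpy, scipy, OpenCV 4.12 (cv2) and the standard library are available. Lean on these libraries where they do the work, as an engineer would, in place of code of your own. Each camera call takes 0.05 s, during which the arm holds its last target. There are 200 camera calls.

### The job

Lift the turned spindle out of its stand and try its round tenon, end down, in the gauge's three brass bushes one after another until you find the one it passes through cleanly, feeling your way lightly so that no bush is ever forced down on its spring. Lower it (do not let it drop) through that bush until its square shoulder rests on the brass, and leave it standing there upright; do not disturb the other things on the bench.

Things in the scene. Friction and masses are not known exactly. Their poses are not given: they have to be found in the camera images.
- spindle: Turned wooden spindle, upright, about 0.12 kg: square shank 30 x 30 x 80 mm (grip it) above a round tenon 16 mm in diameter, 42 mm long, its end chamfered 2 mm at 45 degrees (end face 12 mm). Origin at the centre of the tenon's lower end; z up (shoulder at 42 mm, top at 122 mm); x, y square to the shank's sides. It starts in the stand, resting on its shoulder.
- stand: Fixed pale wooden block 85 x 85 x 58 mm with a blind hole 22 mm wide, 50 mm deep at its centre. Origin at the centre of its underside, z up. The spindle starts in it with some play, tenon end 16 mm above the bench, its sides turned up to 0.35 rad from the block's.
- gauge: Fixed dark wooden frame, 80 (x) x 250 (y) x 56 mm (z), origin at the centre of its underside, z up. Three square pockets 56 mm wide, 76 mm apart along y. In each stands a round sprung brass bush, 50 mm in diameter, 16 mm high, flat top 62 mm above the bench, with a 45 degree conical mouth 26 mm wide narrowing to an upright bore.
- pocket_1 (a point): Centre of the gauge's +y pocket, at the height of the bush tops (62 mm); axes as the gauge. The bush sits off-centre: its bore's axis is up to 2.5 mm away along each of the gauge's x and y, not measured, to be felt: an off-centre tenon stops higher on the cone, by about its offset, and is pushed towards the bore's axis.
- pocket_2 (a point): The same for the middle pocket. The bushes stand in no fixed order: one bore is 17.6 mm (1.6 mm more than the tenon) and lets the tenon through into open space; the other two are 12 and 10 mm and stop a centred tenon about 7 mm below the bush top.
- pocket_3 (a point): The same for the gauge's -y pocket.
- bush_a (a joint): How far one of the bushes (which pocket it stands in is not told) is pressed down on its spring, m: 0 = free, 0.006 = bottomed; the spring takes about 8 N per mm. More than 2.5 mm (about 20 N) is forcing it.
- bush_b (a joint): The same for another bush.
- bush_c (a joint): The same for the third bush.
- wax_tin: Bystander, loose: round tin 68 mm in diameter, 43 mm high, white lid and red band. Origin at the centre of its underside.
- tape_measure: Bystander, loose: yellow and black tape measure 31 x 79 x 63 mm, standing near the stand. Origin at the centre of its underside.
- sanding_block: Bystander, loose: brown sanding block 67 x 112 x 33 mm. Origin at the centre of its underside.
There are look-alikes about, which are no part of the job. What is shaped like the spindle but green is not meant. Several things have the shape of the stand; the one meant has the colours described above.

How it is judged:
By the outcome, as a careful person would: the job done as asked, in the order asked, and still so for the second after the job is handed in, with the robot touching nothing.
It also fails if it takes over 72 s, if anything falls off the work surface, if the arm or the gripper's body presses on something with over 40 N, if the wrist force passes 120 N, or if a joint passes its speed limit or range.

## Working session

There is one attempt and no reset: what is moved stays moved. The work goes in short steps, Python scripts to look and compute and a tool call to move; the robot and the scene stay as the last step left them, time stands still between calls to the robot, and variables do not carry over. Pictures are saved under pics/ and viewed, at most 10 in all, crops included, and the job is handed in when it is done.

Besides the shell and the picture viewer there is one more tool, called as name([rows], argument=value, ...), one row to a line, values as JSON. drive_tool: Moves the arm, as the interface text tells. Shift numbers are shares of 0.1 m and turn numbers shares of 90 degrees, none past 1 either way. Its arguments: {"type":"object","properties":{"targets":{"type":"array","items":{"type":"object","properties":{"dx":{"type":"number","minimum":-1,"maximum":1},"dy":{"type":"number","minimum":-1,"maximum":1},"dz":{"type":"number","minimum":-1,"maximum":1},"yaw":{"type":"number","minimum":-1,"maximum":1},"fingers":{"type":"number"}}}},"squeeze":{"type":"number"}},"required":["targets"]}

```bash
mkdir -p pics
python3 - <<'E'
from workcell import *
import cv2,numpy as np
print(readout.observe(), bot.pinch_z)
for n in("top","side","wrist"):
    i=camera_info(n);print(n,{k:np.round(v,4).tolist() if not isinstance(v,str) else v for k,v in i.items()})
    if n!="wrist":
        cv2.imwrite(f"pics/{n}0.png",cv2.resize(grab_frame(n),(800,600),interpolation=cv2.INTER_CUBIC))
E
```

```text
{'clock': 0.0, 'qpos': array([-1.20017392,  0.52205616, -0.03632057,  1.60000565,  0.02118535,
        1.02109872, -0.11279105]), 'qd': array([-0.00053639,  0.00117776, -0.00041023,  0.00028567, -0.00143026,
       -0.00142992, -0.00213233]), 'joint_efforts': array([-1.36187133e-03, -9.27071929e+01,  1.97976261e+00, -3.69931126e+01,
        1.78206910e-02,  8.42937094e-03, -7.00779850e-06]), 'position': array([0.26656452, 0.56492435, 0.23070039]), 'tool_rot': array([-3.14041164e+00,  7.55693765e-05,  2.70075563e+00]), 'force': array([-0.91431746, -0.21348997,  0.2328779 ]), 'moment': array([0.01483899, 0.03445151, 0.0032581 ]), 'finger_force': 0.0, 'grip_width': 0.08516230367702855} 0.0187
top {'fx': 392.8986, 'fy': 392.8986, 'cx': 254.7033, 'cy': 191.3999, 'T': [[0.0034, 0.9966, -0.0823, 0.4303], [-0.9999, 0.0024, -0.0114, -0.0394], [-0.0112, 0.0824, 0.9965, 1.0319], [0.0, 0.0, 0.0, 1.0]]}
side {'fx': 384.1367, 'fy': 384.1367, 'cx': 258.7502, 'cy': 193.8147, 'T': [[0.9745, 0.1369, -0.178, 0.3358], [-0.2245, 0.6113, -0.7589, -0.8489], [0.0049, 0.7795, 0.6264, 0.7537], [0.0, 0.0, 0.0, 1.0]]}
wrist {'fx': 291.2224, 'fy': 291.2224, 'cx': 252.9781, 'cy': 192.64, 'hand_eye': [[-0.0003, 0.9602, 0.2793, 0.0711], [1.0, 0.0004, -0.0002, 0.0014], [-0.0003, 0.2793, -0.9602, -0.1433], [0.0, 0.0, 0.0, 1.0]]}
```

View pics/top0.png

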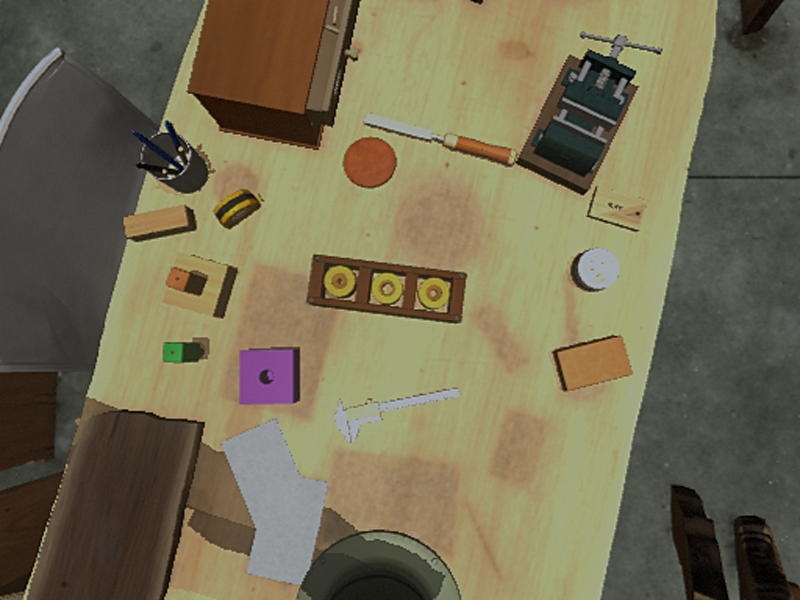

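View pics/side0.png

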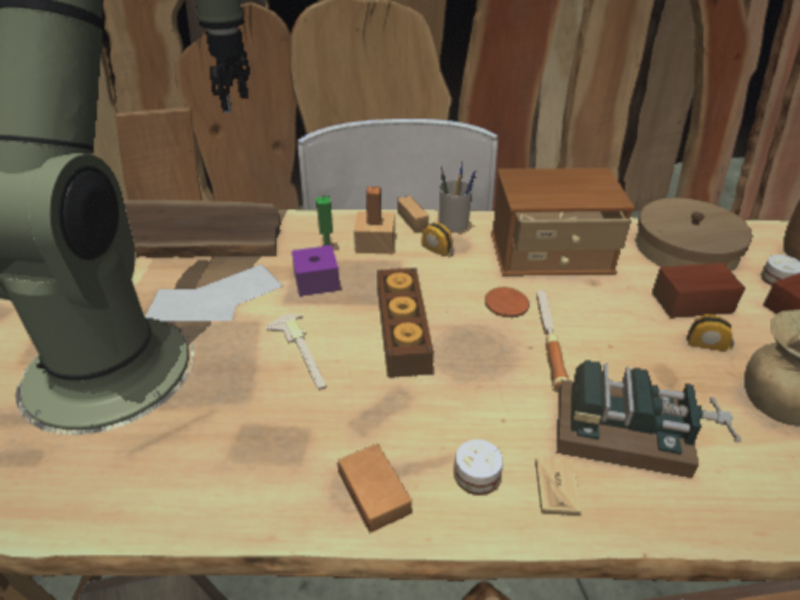

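The top view shows the spindle's orange top at about (177,278) with its stand near (200,285). The three bushes are at about (340,281), (387,289) and (433,294), all in pixels of the 800x600 view. The side view agrees, with the tape measure just behind the stand.

```bash
python3 - <<'E'
from workcell import *
import cv2,numpy as np
f=grab_frame("top")
a=cv2.resize(f[158:208,192:304],(784,350),interpolation=cv2.INTER_CUBIC) #7x
b=cv2.resize(f[155:210,95:158],None,fx=4.5,fy=4.5,interpolation=cv2.INTER_CUBIC)
c=np.zeros((600,784,3),np.uint8);c[:350]=a;c[350:350+247,:b.shape[1]]=b[:247]
cv2.imwrite("pics/c1.png",c)
E
cat > h.py <<'E'
import numpy as np
from workcell import *
def ray(name,u,v,T=None):
    i=camera_info(name)
    if T is None:T=i["T"]
    d=T[:3,:3]@np.array([(u-i["cx"])/i["fx"],-(v-i["cy"])/i["fy"],-1]);return T[:3,3],d
def at(name,u,v,z,T=None):
    o,d=ray(name,u,v,T);return o+d*(z-o[2])/d[2]
def wristT(s):
    from scipy.spatial.transform import Rotation as R
    T=np.eye(4);T[:3,:3]=R.from_euler('xyz',s["tool_rot"]).as_matrix();T[:3,3]=s["position"]
    return T@camera_info("wrist")["hand_eye"]
def proj(name,p,T=None):
    i=camera_info(name)
    if T is None:T=i["T"]
    c=np.linalg.inv(T)@np.append(p,1)
    return i["cx"]+i["fx"]*c[0]/-c[2], i["cy"]-i["fy"]*c[1]/-c[2]
E
```

```text
(no output)
```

View pics/c1.png

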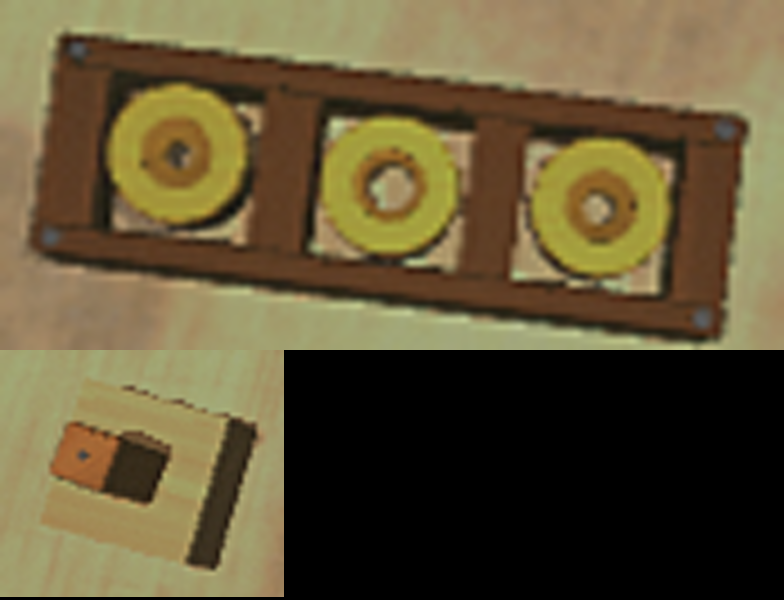

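The middle bush (389,187) clearly shows the widest bore. The left (177,154) and right (600,206) bores look smaller. The spindle's top is centred at (83,455), with corners at (72,422), (123,434), (106,490) and (52,475).

Run:
```python
from h import *
P=lambda x,y:at("top",(x+.5)/7-.5+192,(y+.5)/7-.5+158,.062)
for n,p in zip("123",[(177,154),(389,187),(600,206)]):print(n,P(*p).round(4))
a=P(177,154)-P(600,206);print("gauge yaw deg",np.degrees(np.arctan2(-a[0],a[1])))
for p in [(62,36),(746,120),(32,246),(718,325)]:print(at("top",(p[0]+.5)/7-.5+192,(p[1]+.5)/7-.5+158,.056).round(4))
Q=lambda x,y,z:at("top",(x+.5)/4.5-.5+95,(y-350+.5)/4.5-.5+155,z)
c=[Q(*p,.138) for p in [(72,422),(123,434),(106,490),(52,475)]]
print(np.round(c,4),np.mean(c,0),Q(83,455,.138))
for i in range(4):
    d=c[(i+1)%4]-c[i];print(np.degrees(np.arctan2(d[1],d[0])),np.linalg.norm(d))
print("stand",[Q(*p,.058).round(4) for p in[(85,378),(228,413),(188,562),(42,522)]])
```

```text
1 [0.5398 0.0659 0.062 ]
2 [ 0.5281 -0.0094  0.062 ]
3 [ 0.5216 -0.0842  0.062 ]
gauge yaw deg -6.912169034049304
[0.5829 0.1084 0.056 ]
[ 0.5531 -0.1366  0.056 ]
[0.5073 0.118  0.056 ]
[ 0.4798 -0.1262  0.056 ]
[[0.5514 0.3028 0.138 ]
 [0.5453 0.2764 0.138 ]
 [0.5165 0.2842 0.138 ]
 [0.5241 0.3122 0.138 ]] [0.53433331 0.29390771 0.138     ] [0.5344374  0.29660349 0.138     ]
-103.08427431317668 0.027093579060049472
164.8321949326141 0.029816891187638535
74.71950125203429 0.02894485431326449
-18.884341425481935 0.028835576338372235
stand [array([0.587, 0.327, 0.058]), array([0.5675, 0.2463, 0.058 ]), array([0.4843, 0.2663, 0.058 ]), array([0.5063, 0.3483, 0.058 ])]
```

drive_tool([
  {"yaw": -0.057, "fingers": 0},
  {"yaw": -0.057},
  {"dx": -0.274, "dy": -0.16},
  {"dx": -0.274, "dy": -0.16},
  {"dx": -0.274, "dy": -0.16},
  {"dx": -0.274, "dy": -0.16},
  {"dx": -0.274, "dy": -0.16},
  {"dx": -0.274, "dy": -0.16},
  {"dx": -0.274, "dy": -0.16},
  {"dx": -0.274, "dy": -0.16},
  {"dx": -0.274, "dy": -0.16},
  {"dx": -0.274, "dy": -0.16},
  {"dx": -0.274, "dy": -0.16},
  {"dx": -0.274, "dy": -0.16},
  {},
  {},
], squeeze=40)

```text
invalid input
```

Run:
```python
from h import *
import cv2
s=readout.observe();print({k:s[k] for k in("clock","position","tool_rot","force","qpos")})
f=grab_frame("wrist");T=wristT(s);np.save("T1.npy",T)
print(proj("wrist",[.5345,.295,.138],T))
cv2.imwrite("pics/w1.png",cv2.resize(f,(800,600),interpolation=cv2.INTER_CUBIC))
```

```text
{'clock': 0.15, 'position': array([0.26659099, 0.56503054, 0.23086962]), 'tool_rot': array([-3.14074856e+00,  6.30695105e-05,  2.70076889e+00]), 'force': array([0.27142883, 0.90675186, 0.21874012]), 'qpos': array([-1.2002153 ,  0.52188355, -0.0363006 ,  1.59983407,  0.02119274,
        1.0211061 , -0.11280261])}
(np.float64(142.75249034972109), np.float64(483.03361093027064))
```

View pics/w1.png

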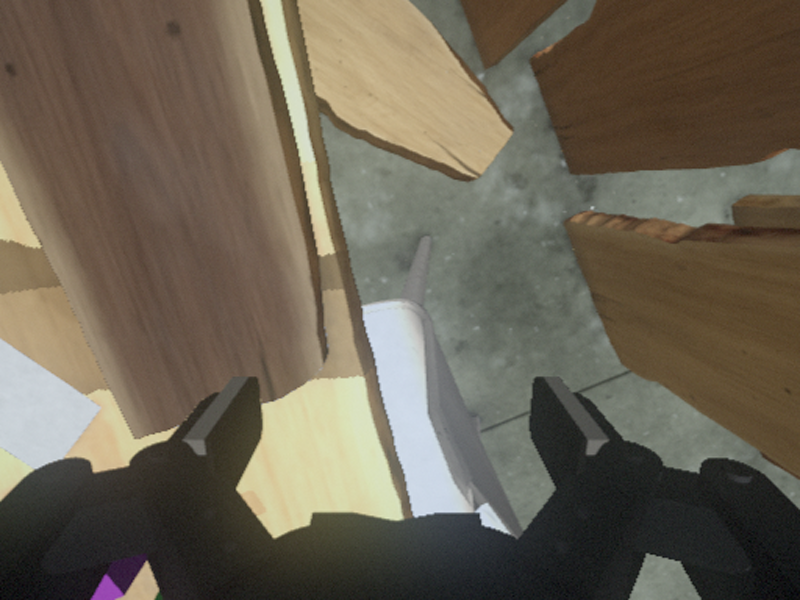

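The wrist view shows the arm still at its start, over the table edge, because the move was refused. Next I'll write every row in full.

drive_tool([
  {"dx": 0, "dy": 0, "dz": 0, "yaw": -0.057, "fingers": 0},
  {"dx": 0, "dy": 0, "dz": 0, "yaw": -0.057, "fingers": 0},
  {"dx": -0.274, "dy": -0.16, "dz": 0, "yaw": 0, "fingers": 0},
  {"dx": -0.274, "dy": -0.16, "dz": 0, "yaw": 0, "fingers": 0},
  {"dx": -0.274, "dy": -0.16, "dz": 0, "yaw": 0, "fingers": 0},
  {"dx": -0.274, "dy": -0.16, "dz": 0, "yaw": 0, "fingers": 0},
  {"dx": -0.274, "dy": -0.16, "dz": 0, "yaw": 0, "fingers": 0},
  {"dx": -0.274, "dy": -0.16, "dz": 0, "yaw": 0, "fingers": 0},
  {"dx": -0.274, "dy": -0.16, "dz": 0, "yaw": 0, "fingers": 0},
  {"dx": -0.274, "dy": -0.16, "dz": 0, "yaw": 0, "fingers": 0},
  {"dx": -0.274, "dy": -0.16, "dz": 0, "yaw": 0, "fingers": 0},
  {"dx": -0.274, "dy": -0.16, "dz": 0, "yaw": 0, "fingers": 0},
  {"dx": -0.274, "dy": -0.16, "dz": 0, "yaw": 0, "fingers": 0},
  {"dx": -0.274, "dy": -0.16, "dz": 0, "yaw": 0, "fingers": 0},
  {"dx": 0, "dy": 0, "dz": 0, "yaw": 0, "fingers": 0},
  {"dx": 0, "dy": 0, "dz": 0, "yaw": 0, "fingers": 0},
], squeeze=40)

```text
clock: 1.8
position: [0.5347, 0.2943, 0.2311]
tool_rot: [-3.141, -0.0, 2.879]
force: [-0.7, 0.2, -0.1]
grip_width: 0.0852
finger_force: 0.0
```

Run:
```python
from h import *
import cv2
s=readout.observe();print({k:s[k] for k in("clock","position","tool_rot","force","qpos")})
f=grab_frame("wrist");T=wristT(s);np.save("T1.npy",T)
print(np.array(proj("wrist",[.5345,.295,.138],T))*1.5625)
cv2.imwrite("pics/w2.png",cv2.resize(f,(800,600),interpolation=cv2.INTER_CUBIC))
```

```text
{'clock': 1.8, 'position': array([0.53471768, 0.29428605, 0.2310567 ]), 'tool_rot': array([-3.14136350e+00, -3.30044047e-04,  2.87862595e+00]), 'force': array([-0.68973962,  0.18164253, -0.14073172]), 'qpos': array([-0.59019597,  0.49826048, -0.0143762 ,  1.64092069,  0.00802757,
        1.00285789,  0.70068452])}
[393.78382713 303.98409672]
```

View pics/w2.png

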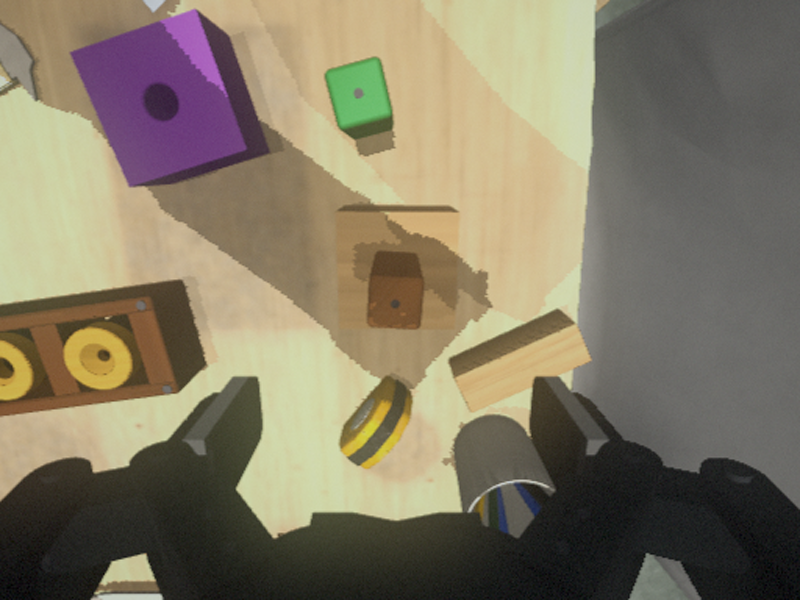

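The wrist view shows the shank top at (395,304) against a predicted (394,304). It is turned about 3.5° from the fingers. The offcut at (520,360) and the tape measure at (375,425) are both below finger height.

drive_tool([
  {"dx": 0, "dy": 0.006, "dz": 0.25, "yaw": 0.04, "fingers": 0},
  {"dx": 0, "dy": 0, "dz": 0.3, "yaw": 0, "fingers": 0},
  {"dx": 0, "dy": 0, "dz": 0.3, "yaw": 0, "fingers": 0},
  {"dx": 0, "dy": 0, "dz": 0.3, "yaw": 0, "fingers": 0},
  {"dx": 0, "dy": 0, "dz": 0.2, "yaw": 0, "fingers": 0},
  {"dx": 0, "dy": 0, "dz": 0.1, "yaw": 0, "fingers": 0},
  {"dx": 0, "dy": 0, "dz": 0, "yaw": 0, "fingers": 0},
  {"dx": 0, "dy": 0, "dz": 0, "yaw": 0, "fingers": 1},
  {"dx": 0, "dy": 0, "dz": 0, "yaw": 0, "fingers": 1},
  {"dx": 0, "dy": 0, "dz": 0, "yaw": 0, "fingers": 1},
  {"dx": 0, "dy": 0, "dz": 0, "yaw": 0, "fingers": 1},
  {"dx": 0, "dy": 0, "dz": 0, "yaw": 0, "fingers": 1},
  {"dx": 0, "dy": 0, "dz": 0, "yaw": 0, "fingers": 1},
  {"dx": 0, "dy": 0, "dz": 0, "yaw": 0, "fingers": 1},
  {"dx": 0, "dy": 0, "dz": 0, "yaw": 0, "fingers": 1},
], squeeze=60)

```text
clock: 3.35
position: [0.535, 0.2954, 0.087]
tool_rot: [3.141, 0.001, 2.817]
force: [-1.9, -0.5, 7.2]
grip_width: 0.0296
finger_force: 58.5
```

drive_tool([
  {"dx": 0, "dy": 0, "dz": -0.1, "yaw": 0, "fingers": 1},
  {"dx": 0, "dy": 0, "dz": -0.15, "yaw": 0, "fingers": 1},
  {"dx": 0, "dy": 0, "dz": -0.2, "yaw": 0, "fingers": 1},
  {"dx": 0, "dy": 0, "dz": -0.2, "yaw": 0, "fingers": 1},
  {"dx": 0, "dy": 0, "dz": -0.2, "yaw": 0, "fingers": 1},
  {"dx": -0.076, "dy": -0.243, "dz": 0, "yaw": 0, "fingers": 1},
  {"dx": -0.076, "dy": -0.243, "dz": 0, "yaw": 0, "fingers": 1},
  {"dx": -0.076, "dy": -0.243, "dz": 0, "yaw": 0, "fingers": 1},
  {"dx": -0.076, "dy": -0.243, "dz": 0, "yaw": 0, "fingers": 1},
  {"dx": -0.076, "dy": -0.243, "dz": 0, "yaw": 0, "fingers": 1},
  {"dx": -0.076, "dy": -0.243, "dz": 0, "yaw": 0, "fingers": 1},
  {"dx": -0.076, "dy": -0.243, "dz": 0, "yaw": 0, "fingers": 1},
  {"dx": -0.076, "dy": -0.243, "dz": 0, "yaw": 0, "fingers": 1},
  {"dx": -0.076, "dy": -0.243, "dz": 0, "yaw": 0, "fingers": 1},
  {"dx": -0.076, "dy": -0.243, "dz": 0, "yaw": 0, "fingers": 1},
  {"dx": -0.076, "dy": -0.243, "dz": 0, "yaw": 0, "fingers": 1},
  {"dx": -0.076, "dy": -0.243, "dz": 0, "yaw": 0, "fingers": 1},
  {"dx": 0, "dy": 0, "dz": 0, "yaw": 0, "fingers": 1},
  {"dx": 0, "dy": 0, "dz": 0, "yaw": 0, "fingers": 1},
  {"dx": 0, "dy": 0, "dz": 0, "yaw": 0, "fingers": 1},
])

```text
clock: 5.35
position: [0.5284, -0.0093, 0.1719]
tool_rot: [3.141, 0.0, 2.818]
force: [-0.2, 0.0, -2.1]
grip_width: 0.0295
finger_force: 59.5
```

Run:
```python
from h import *
import cv2
s=readout.observe();print({k:s[k] for k in("clock","position","tool_rot","force","moment","grip_width")})
f=grab_frame("wrist");T=wristT(s);np.save("T2.npy",T)
g=grab_frame("side")
t=s["position"]-[0,0,.071];print("tip",t)
u,v=proj("side",t);print("side tip",u,v, "bush2", proj("side",[.5281,-.0094,.062]))
u0,v0=int(u)-40,int(v)-45;print(u0,v0)
c=np.zeros((600,800,3),np.uint8)
c[:,:320]=cv2.resize(g[v0:v0+80,u0:u0+43],(320,600),interpolation=cv2.INTER_CUBIC) if 0 else cv2.resize(g[v0:v0+150,u0:u0+80],(320,600),interpolation=cv2.INTER_CUBIC)
c[:360,320:]=cv2.resize(f,(480,360))
c[360:,320:]=cv2.resize(f[150:270,130:370],(480,240),interpolation=cv2.INTER_CUBIC)
cv2.imwrite("pics/w3.png",c)
```

```text
{'clock': 5.35, 'position': array([ 0.52836557, -0.00931918,  0.17189326]), 'tool_rot': array([3.14097242e+00, 4.92038296e-04, 2.81788132e+00]), 'force': array([-0.17981937,  0.01743703, -2.09852322]), 'moment': array([-0.00353821,  0.0073128 ,  0.03120552]), 'grip_width': 0.029528690736974922}
tip [ 0.52836557 -0.00931918  0.10089326]
side tip 257.30858640881695 182.87137268502707 bush2 (np.float64(257.1897895563429), np.float64(193.68338169505344))
217 137
```

View pics/w3.png

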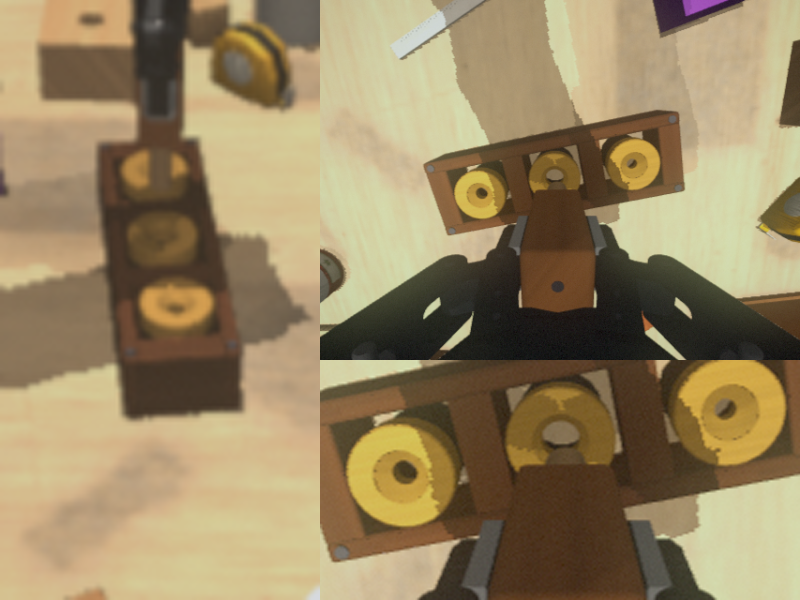

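The side crop shows the tenon held upright above the middle bush, and the wrist crop shows the middle bush's wide bore at about (561,432). The other bushes are at (402,474) and (729,405).

Run:
```python
from h import *
T=np.load("T2.npy")
for x,y in [(561,432),(402,474),(729,405)]:print(at("wrist",130+(x-320)/2,150+(y-360)/2,.062,T).round(4))
for z,p in [(.101,0)]:
    print(np.array(proj("wrist",[.5284,-.0093,.101],T)))
```

```text
[ 0.5249 -0.0089  0.062 ]
[ 0.5206 -0.0845  0.062 ]
[0.5369 0.0658 0.062 ]
[251.06745718 203.28417001]
```

drive_tool([
  {"dx": 0.012, "dy": -0.004, "dz": 0.1, "yaw": 0, "fingers": 1},
  {"dx": 0, "dy": 0, "dz": 0.1, "yaw": 0, "fingers": 1},
  {"dx": 0, "dy": 0, "dz": 0.1, "yaw": 0, "fingers": 1},
  {"dx": 0, "dy": 0, "dz": 0.06, "yaw": 0, "fingers": 1},
  {"dx": 0, "dy": 0, "dz": 0.03, "yaw": 0, "fingers": 1},
  {"dx": 0, "dy": 0, "dz": 0.02, "yaw": 0, "fingers": 1},
  {"dx": 0, "dy": 0, "dz": 0, "yaw": 0, "fingers": 1},
  {"dx": 0, "dy": 0, "dz": 0, "yaw": 0, "fingers": 1},
])

```text
clock: 6.25
position: [0.5271, -0.0102, 0.1305]
tool_rot: [3.141, 0.0, 2.817]
force: [-0.3, 0.4, -0.6]
grip_width: 0.0294
finger_force: 59.5
```

drive_tool([
  {"dx": 0, "dy": 0.01, "dz": 0.01, "yaw": 0, "fingers": 1},
  {"dx": 0, "dy": 0, "dz": 0.01, "yaw": 0, "fingers": 1},
  {"dx": 0, "dy": 0, "dz": 0, "yaw": 0, "fingers": 1},
])

```text
clock: 6.55
position: [0.5275, -0.0093, 0.1285]
tool_rot: [3.141, 0.001, 2.817]
force: [1.4, -0.6, 1.4]
grip_width: 0.0296
finger_force: 59.8
```

drive_tool([
  {"dx": 0, "dy": 0, "dz": 0.005, "yaw": 0, "fingers": 1},
  {"dx": 0, "dy": 0, "dz": 0.005, "yaw": 0, "fingers": 1},
  {"dx": 0, "dy": 0, "dz": 0, "yaw": 0, "fingers": 1},
])

```text
clock: 6.85
position: [0.5276, -0.0094, 0.1275]
tool_rot: [3.141, 0.001, 2.817]
force: [0.6, -1.9, 6.7]
grip_width: 0.0296
finger_force: 60.3
```

drive_tool([
  {"dx": -0.009, "dy": -0.005, "dz": 0, "yaw": 0, "fingers": 1},
  {"dx": 0, "dy": 0, "dz": 0, "yaw": 0, "fingers": 1},
  {"dx": 0, "dy": 0, "dz": 0, "yaw": 0, "fingers": 1},
])

```text
clock: 7.15
position: [0.5281, -0.0101, 0.1273]
tool_rot: [-3.142, 0.0, 2.817]
force: [1.5, -1.5, 2.0]
grip_width: 0.0292
finger_force: 59.9
```

drive_tool([
  {"dx": 0, "dy": 0, "dz": 0, "yaw": 0, "fingers": 1},
])

```text
clock: 7.25
position: [0.528, -0.0101, 0.1273]
tool_rot: [-3.142, 0.0, 2.817]
force: [2.1, -2.7, 1.6]
grip_width: 0.0296
finger_force: 59.9
```

drive_tool([
  {"dx": 0, "dy": 0, "dz": 0, "yaw": 0, "fingers": 1},
])

```text
clock: 7.35
position: [0.528, -0.0101, 0.1273]
tool_rot: [-3.142, 0.0, 2.817]
force: [2.8, -2.1, 1.6]
grip_width: 0.0294
finger_force: 59.9
```

drive_tool([
  {"dx": -0.009, "dy": -0.005, "dz": 0, "yaw": 0, "fingers": 1},
  {"dx": 0, "dy": 0, "dz": 0.01, "yaw": 0, "fingers": 1},
  {"dx": 0, "dy": 0, "dz": 0, "yaw": 0, "fingers": 1},
  {"dx": 0, "dy": 0, "dz": 0, "yaw": 0, "fingers": 1},
])

```text
clock: 7.75
position: [0.5286, -0.0108, 0.1263]
tool_rot: [-3.142, -0.0, 2.817]
force: [0.2, -1.5, 2.5]
grip_width: 0.0295
finger_force: 59.9
```

drive_tool([
  {"dx": 0, "dy": 0, "dz": 0, "yaw": 0, "fingers": 1},
])

```text
clock: 7.85
position: [0.5286, -0.0108, 0.1263]
tool_rot: [-3.142, -0.0, 2.817]
force: [0.9, -1.3, 2.4]
grip_width: 0.0292
finger_force: 59.9
```

drive_tool([
  {"dx": 0, "dy": 0, "dz": 0, "yaw": 0, "fingers": 1},
])

```text
clock: 7.95
position: [0.5286, -0.0108, 0.1263]
tool_rot: [-3.142, -0.0, 2.817]
force: [0.8, -1.9, 3.1]
grip_width: 0.0293
finger_force: 59.9
```

drive_tool([
  {"dx": -0.005, "dy": -0.005, "dz": 0, "yaw": 0, "fingers": 1},
  {"dx": 0, "dy": 0, "dz": 0.01, "yaw": 0, "fingers": 1},
  {"dx": 0, "dy": 0, "dz": 0, "yaw": 0, "fingers": 1},
  {"dx": 0, "dy": 0, "dz": 0, "yaw": 0, "fingers": 1},
])

```text
clock: 8.35
position: [0.5288, -0.0113, 0.1252]
tool_rot: [-3.141, -0.0, 2.817]
force: [0.2, -0.7, -2.0]
grip_width: 0.0295
finger_force: 59.7
```

drive_tool([
  {"dx": 0, "dy": 0, "dz": 0, "yaw": 0, "fingers": 1},
])

```text
clock: 8.45
position: [0.5288, -0.0114, 0.1252]
tool_rot: [-3.141, -0.0, 2.817]
force: [0.8, -0.3, -1.8]
grip_width: 0.0293
finger_force: 59.7
```

drive_tool([
  {"dx": 0, "dy": 0, "dz": 0, "yaw": 0, "fingers": 1},
])

```text
clock: 8.55
position: [0.5288, -0.0114, 0.1252]
tool_rot: [-3.142, -0.0, 2.817]
force: [0.4, -0.3, -1.3]
grip_width: 0.0291
finger_force: 59.7
```

drive_tool([
  {"dx": -0.002, "dy": -0.001, "dz": 0.01, "yaw": 0, "fingers": 1},
  {"dx": 0, "dy": 0, "dz": 0.01, "yaw": 0, "fingers": 1},
  {"dx": 0, "dy": 0, "dz": 0.01, "yaw": 0, "fingers": 1},
  {"dx": 0, "dy": 0, "dz": 0, "yaw": 0, "fingers": 1},
])

```text
clock: 8.95
position: [0.529, -0.0115, 0.1221]
tool_rot: [-3.141, -0.0, 2.817]
force: [-0.1, -0.7, -1.0]
grip_width: 0.0293
finger_force: 59.7
```

drive_tool([
  {"dx": 0, "dy": 0, "dz": 0, "yaw": 0, "fingers": 1},
])

```text
clock: 9.05
position: [0.5291, -0.0115, 0.1223]
tool_rot: [-3.142, -0.0, 2.817]
force: [0.2, -0.3, -1.4]
grip_width: 0.0295
finger_force: 59.7
```

drive_tool([
  {"dx": 0, "dy": -0.002, "dz": 0.02, "yaw": 0, "fingers": 1},
  {"dx": 0, "dy": 0, "dz": 0.02, "yaw": 0, "fingers": 1},
  {"dx": 0, "dy": 0, "dz": 0.02, "yaw": 0, "fingers": 1},
  {"dx": 0, "dy": 0, "dz": 0.02, "yaw": 0, "fingers": 1},
  {"dx": 0, "dy": 0, "dz": 0, "yaw": 0, "fingers": 1},
])

```text
clock: 9.55
position: [0.5289, -0.0117, 0.114]
tool_rot: [-3.141, -0.0, 2.817]
force: [-0.4, 0.1, -1.2]
grip_width: 0.0294
finger_force: 59.7
```

drive_tool([
  {"dx": 0, "dy": 0, "dz": 0, "yaw": 0, "fingers": 1},
])

```text
clock: 9.65
position: [0.529, -0.0118, 0.1142]
tool_rot: [-3.142, -0.0, 2.817]
force: [-0.0, -0.1, -1.4]
grip_width: 0.0297
finger_force: 59.7
```

drive_tool([
  {"dx": 0, "dy": 0, "dz": 0.04, "yaw": 0, "fingers": 1},
  {"dx": 0, "dy": 0, "dz": 0.04, "yaw": 0, "fingers": 1},
  {"dx": 0, "dy": 0, "dz": 0.04, "yaw": 0, "fingers": 1},
  {"dx": 0, "dy": 0, "dz": 0.04, "yaw": 0, "fingers": 1},
  {"dx": 0, "dy": 0, "dz": 0.02, "yaw": 0, "fingers": 1},
  {"dx": 0, "dy": 0, "dz": 0, "yaw": 0, "fingers": 1},
  {"dx": 0, "dy": 0, "dz": 0, "yaw": 0, "fingers": 1},
])

```text
clock: 10.35
position: [0.5291, -0.0118, 0.0963]
tool_rot: [-3.142, 0.0, 2.817]
force: [1.1, 0.8, -1.2]
grip_width: 0.0295
finger_force: 59.7
```

drive_tool([
  {"dx": 0, "dy": 0, "dz": 0.01, "yaw": 0, "fingers": 1},
  {"dx": 0, "dy": 0, "dz": 0.01, "yaw": 0, "fingers": 1},
  {"dx": 0, "dy": 0, "dz": 0.01, "yaw": 0, "fingers": 1},
  {"dx": 0, "dy": 0, "dz": 0.01, "yaw": 0, "fingers": 1},
  {"dx": 0, "dy": 0, "dz": 0, "yaw": 0, "fingers": 1},
  {"dx": 0, "dy": 0, "dz": 0, "yaw": 0, "fingers": 1},
])

```text
clock: 10.95
position: [0.529, -0.0117, 0.0923]
tool_rot: [-3.142, -0.0, 2.817]
force: [-0.7, 0.3, -2.2]
grip_width: 0.0295
finger_force: 59.7
```

drive_tool([
  {"dx": 0, "dy": 0, "dz": 0.005, "yaw": 0, "fingers": 1},
  {"dx": 0, "dy": 0, "dz": 0, "yaw": 0, "fingers": 1},
  {"dx": 0, "dy": 0, "dz": 0, "yaw": 0, "fingers": 1},
])

```text
clock: 11.25
position: [0.5291, -0.0118, 0.0918]
tool_rot: [3.142, 0.0, 2.817]
force: [-0.3, 0.0, -0.9]
grip_width: 0.0296
finger_force: 59.7
```

drive_tool([
  {"dx": 0, "dy": 0, "dz": 0.005, "yaw": 0, "fingers": 1},
  {"dx": 0, "dy": 0, "dz": 0, "yaw": 0, "fingers": 1},
  {"dx": 0, "dy": 0, "dz": 0, "yaw": 0, "fingers": 1},
])

```text
clock: 11.55
position: [0.529, -0.0117, 0.0913]
tool_rot: [-3.142, -0.0, 2.817]
force: [1.0, 0.1, -1.3]
grip_width: 0.0296
finger_force: 59.7
```

drive_tool([
  {"dx": 0, "dy": 0, "dz": 0.005, "yaw": 0, "fingers": 1},
  {"dx": 0, "dy": 0, "dz": 0, "yaw": 0, "fingers": 1},
  {"dx": 0, "dy": 0, "dz": 0, "yaw": 0, "fingers": 1},
])

```text
clock: 11.85
position: [0.5291, -0.0117, 0.0908]
tool_rot: [-3.142, 0.0, 2.817]
force: [0.7, 1.0, 0.4]
grip_width: 0.0293
finger_force: 59.7
```

drive_tool([
  {"dx": 0, "dy": 0, "dz": 0.003, "yaw": 0, "fingers": 1},
  {"dx": 0, "dy": 0, "dz": 0, "yaw": 0, "fingers": 1},
  {"dx": 0, "dy": 0, "dz": 0, "yaw": 0, "fingers": 1},
])

```text
clock: 12.15
position: [0.5291, -0.0117, 0.0906]
tool_rot: [3.142, 0.0, 2.817]
force: [-0.3, 0.7, 1.6]
grip_width: 0.029
finger_force: 59.9
```

drive_tool([
  {"dx": 0, "dy": 0, "dz": 0, "yaw": 0, "fingers": 1},
  {"dx": 0, "dy": 0, "dz": 0, "yaw": 0, "fingers": 0.55},
  {"dx": 0, "dy": 0, "dz": 0, "yaw": 0, "fingers": 0.4},
  {"dx": 0, "dy": 0, "dz": 0, "yaw": 0, "fingers": 0.2},
  {"dx": 0, "dy": 0, "dz": 0, "yaw": 0, "fingers": 0},
  {"dx": 0, "dy": 0, "dz": 0, "yaw": 0, "fingers": 0},
  {"dx": 0, "dy": 0, "dz": 0, "yaw": 0, "fingers": 0},
  {"dx": 0, "dy": 0, "dz": 0, "yaw": 0, "fingers": 0},
  {"dx": 0, "dy": 0, "dz": 0, "yaw": 0, "fingers": 0},
], squeeze=20)

```text
clock: 13.05
position: [0.529, -0.0117, 0.0905]
tool_rot: [-3.142, -0.0, 2.817]
force: [0.2, 0.7, 0.2]
grip_width: 0.0856
finger_force: 0.0
```

drive_tool([
  {"dx": 0, "dy": 0, "dz": -0.05, "yaw": 0, "fingers": 0},
  {"dx": 0, "dy": 0, "dz": -0.1, "yaw": 0, "fingers": 0},
  {"dx": 0, "dy": 0, "dz": -0.2, "yaw": 0, "fingers": 0},
  {"dx": 0, "dy": 0, "dz": -0.3, "yaw": 0, "fingers": 0},
  {"dx": 0, "dy": 0, "dz": -0.3, "yaw": 0, "fingers": 0},
  {"dx": 0, "dy": 0, "dz": -0.3, "yaw": 0, "fingers": 0},
  {"dx": 0, "dy": 0, "dz": 0, "yaw": 0, "fingers": 0},
  {"dx": 0, "dy": 0, "dz": 0, "yaw": 0, "fingers": 0},
])

```text
clock: 13.85
position: [0.5292, -0.0117, 0.2165]
tool_rot: [3.141, 0.002, 2.817]
force: [0.2, -0.4, -0.7]
grip_width: 0.0854
finger_force: 0.0
```

Run:
```python
from h import *
import cv2
s=readout.observe();print({k:s[k] for k in("clock","position","force","grip_width")})
f=grab_frame("wrist");g=grab_frame("side")
c=np.zeros((600,800,3),np.uint8)
c[:,:320]=cv2.resize(g[130:280,210:290],(320,600),interpolation=cv2.INTER_CUBIC)
c[:360,320:]=cv2.resize(f,(480,360))
cv2.imwrite("pics/w4.png",c)
```

```text
{'clock': 13.85, 'position': array([ 0.52922161, -0.01171611,  0.21646647]), 'force': array([ 0.15272158, -0.36160213, -0.73454743]), 'grip_width': 0.08544982102597393}
```

View pics/w4.png

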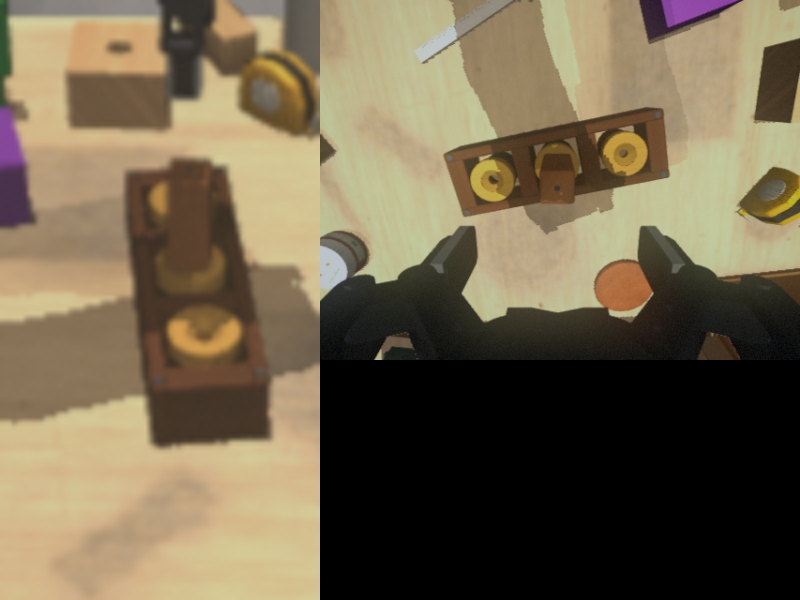

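The side crop shows the spindle upright at (190,215), its shoulder on the middle bush and the gripper clear of it. The bystanders look undisturbed.

```bash
python3 -c "
from workcell import workorder
print(workorder.job_done())"
```

```text
the job is handed in; nothing more can be done
None
```

The spindle stands upright in the middle bush with its shoulder on the brass, and the job is handed in; I tried only that bush because its bore looked widest and the tenon passed cleanly, with contact forces under about 8 N.

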